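Tighten the recessed nut of a buggy wheel with the forked T-wrench

ROBOT

A 7-joint arm with a two-finger parallel gripper is mounted at the origin on the work surface. World frame = base frame: x ahead of the robot, y to its left, z up, the work surface at z = 0. Lengths are in m, angles in rad, forces in N, time in s.
With the tool pointing down it reaches from about 0.4 to 0.85 m from the base axis. Payload 10.4 kg.
Tool frame: the origin (TCP) lies on the centre line of the jaws, within the pads' length; the fingertips stand 19 mm ahead of it and the grasp point (between the pads) is the TCP; z points along the fingers, y is the direction in which the jaws open and shut (so a half turn about z gives the same grasp; the last joint's range is limited). The gripper opens to 85 mm and grips with 20 to 120 N. Pads are 22 mm wide; open, the fingers measure 114 mm over their backs; the gripper's body (76 mm by 85 mm) begins 54 mm behind the grasp point. The pads swing forward as they close: fully open they stand 13 mm farther back than shut.
Start: joints at [-1.175, 0.332, -0.065, 1.46, 0.022, 1.35, -0.088], TCP at [0.254, 0.571, 0.25] pointing down, gripper open.
Joint ranges: [-2.6, 2.6], [-0.5, 2.12], [-1.47, 1.34], [0.16, 2.42], [-1.27, 4.41], [0.06, 2.06], [-2.6, 2.6]. Speed limits (rad/s): [2.22, 2.22, 2.79, 2.79, 3.14, 3.14, 3.14].

INTERFACE

Orientations are given as a unit quaternion [w, x, y, z].
In Python, from plant import bot gives the robot as it stands.
- The arm moves only by the shell command python3 -m creep 'ROWS' [FORCE]. ROWS is JSON, a list of rows, each an object with "delta_pos": the shift along the tool's x, y, z in m, a list of three; "turn": the turn about the tool's z in rad; "hand": the closure, from -1 (fully open) to 1 (shut). In form: [{"delta_pos": [x, y, z], "turn": turn, "hand": hand}, ...]. A call has 1 to 20 rows; each row is the pose to reach, as a shift and turn from the pose commanded when the call began, along the tool's axes at that moment; what a row does not reach only later rows make up. A row lasts 1/12 s, in which the tool goes at most 41.7 mm and 7.16 degrees, less where a joint would pass 70% of its speed; a pose out of reach is approached as far as the arm can. A call with a gripper value outside its range is refused whole. The fingers move at their own pace and stop on an object; FORCE is the grip in N (left out, the last holds). Time passes only in rows, so rows that repeat a pose let the fingers close. It gives the time, the measured TCP pose, the force and the opening at its end, in the units of the state.
- bot.state(): the state, without advancing time (a new reading comes with each control period).
- bot.capture(name): name is "scene" or "side" or "wrist"; returns (picture, depth): 480x640x3 uint8, blue, green, red; 480x640 float32, m along the optical axis (not along the pixel's ray), 0 where there is no reading.
- bot.camera_params(name): a dict with "intrinsics" (3x3 intrinsics, pixels), "extrinsics" (4x4, takes a point from world to camera coordinates). Camera axes: x right, y down, z forward; pixel columns grow to the right and rows downward; lengths in m; the calibration is good to about 2 mm. The wrist camera is an equidistant fisheye: a pixel r from the principal point sees the ray r / f radians off the axis. A picture is of the moment at which its call begins: read the wrist's pose just before it. camera_params takes no time and is no camera call; for the wrist camera it gives the pose at the moment of the call.
- bot.close_job(): hands the job in, once; it reports no verdict.
Trained networks look in the newest picture that a camera, given by its name, has taken for a name from the list of things; names that differ only in an ending like _2 or _b are one class to them, and where a whole thing is asked for, a point or a joint stands for the part that bears it (a point fixed in the world has none). Each returns a list of dicts, best first, with "conf" (0 to 1); they miss things now and then, are a little off and sometimes report something else, mostly with a low value. They report only what shows in the picture. A call takes as long as a camera call. They do not tell look-alikes from the thing itself.
- bot.spot_in(target, camera): "bbox" ([centre column, centre row, width, height] in pixels, round what is visible of it).
The state is a dict: "clock": time; "joints": joint angles; "joint_vel": joint speeds; "joint_torque": joint torques, N m; "eef_pos": TCP position; "orientation": TCP orientation; "contact_force": force on the tool from outside, world axes, zero at the start; "wrist_torque": the same for the moment, N m; "grip_width": opening from 0.0 (shut) to 1.0 (fully open).
Only numpy, scipy, OpenCV 4.12 (cv2) and the standard library are available. Lean on these libraries where they do the work, as an engineer would, in place of code of your own. Each camera call takes 0.05 s, during which the arm holds its last target.

TASK

The nut of the big buggy wheel on the wheel stand is only loosely done up, down in the rim. Take the fork-ended T-wrench from the tool rack, set its fork over the two ears of the nut, and only then turn the nut clockwise (seen from above) with the wrench until it comes to its stop. Leave the wrench standing upright on the nut and the other wrench in its place in the rack.

Things in the scene. Friction and masses are not known exactly. Their poses are not given: they have to be found in the camera images.
- fork_wrench: Steel T-wrench, about 0.25 kg, standing loose in the tool rack. Origin: centre of its foot; z up, x along the cross bar (100 long, 12 thick, 14 tall; centre 115 mm above the origin). Shaft 16 mm thick. Rectangular head 42 (x) by 30 by 12 mm; under it the fork: two prongs 18 long, 30 wide (y), 9 thick, 24 mm apart along x. Rack top is 28 mm above the foot.
- socket_wrench: The other T-wrench, to be left in the rack: as tall, but with a shorter 70 mm cross bar, a 12 mm shaft and a round, 40 mm wide head without a fork. Origin: centre of its foot; z up, x along the bar. The two stand upright, in either order, in the 66 mm holes, 110 mm apart, of a low rack with a plywood top.
- nut_top (a point): Top centre of the steel nut on its axis; x along its ears (a bar 48 long, 10 wide, 14 mm tall), turning with it; z up. It lies in the big wheel (176 mm wide, flat on a fixed stand), at the foot of a round well, 72 mm wide. The well's floor is 16 mm below this point, the tyre's upper edge 42 mm above. Seated prongs rest on that floor: the cross bar's centre is then 99 mm above this point.
- nut (a joint): Nut angle, rad, growing clockwise seen from above; starts between 0 and 0.3, hard stop at 1.15 (tight). Friction 0.12 N m; stays where left. The fork straddles the ears with the cross bar square to them (up to 20 degrees off or 5 mm off-centre still fits); from square it turns free for about 24 degrees before it takes the ears along.
There are look-alikes about, which are no part of the job. Leave any green look-alike of the fork_wrench alone. What is shaped like the part that bears nut_top but green is not meant.

How it is judged:
On the way, in this order (a step that is already met when the one before it is completed fails the run):
1. the fork is set down over the nut's ears before the nut is tightened (horizontal distance between fork_wrench and nut_top below 0.015 m and z of fork_wrench in the frame of nut_top below -0.008 m and value of joint nut below 0.7 rad), for 0.1 s.
2. the nut is turned to its stop with the wrench on it (value of joint nut above 0.95 rad and horizontal distance between fork_wrench and nut_top below 0.015 m and z of fork_wrench in the frame of nut_top below -0.008 m), for 0.1 s.
At the end, for the whole second after the job is handed in: Nut within 0.2 rad of its stop; forked wrench at rest on it, within 11 degrees of upright, its foot within 15 mm of the nut's axis and at least 8 mm below the ears' top; the other wrench still in its hole (moved under 30 mm, within 20 degrees of upright) (all of step 2 and angle between fork_wrench's own z axis and vertical below 0.2 rad and linear speed of fork_wrench below 0.05 m/s and distance of socket_wrench from where it was at the start of the episode below 0.03 m and angle between socket_wrench's own z axis and vertical below 0.35 rad); the robot touches nothing.
It fails at once if the other wrench is taken out of the rack (distance of socket_wrench from where it was at the start of the episode above 0.05 m).
It also fails if it takes over 48 s, if anything falls off the work surface, if the arm or the gripper's body presses on something with over 40 N, if the wrist force passes 120 N, or if a joint passes its speed limit or range.

## Working session

There is one attempt and no reset: what is moved stays moved. The work goes in short steps, Python scripts to look and compute and a shell command to move; the robot and the scene stay as the last step left them, time stands still between calls to the robot, and variables do not carry over. Pictures are saved under pics/ and viewed, and the job is handed in when it is done.

```bash
mkdir -p pics; ls
python3 - <<'E'
from plant import bot
import cv2
print(bot.state())
for n in ["scene","side"]:
    im,d=bot.capture(n); cv2.imwrite(f"pics/{n}0.png",im)
    import numpy as np
    np.save(f"pics/{n}0.npy",d)
    p=bot.camera_params(n); print(n,p)
    for t in ["fork_wrench","socket_wrench","nut_top"]:
        print(t,[(round(r['conf'],2),[round(v) for v in r['bbox']]) for r in bot.spot_in(t,n)])
print(bot.state()['clock'])
E
```

```text
pics
{'clock': 0.0, 'joints': array([-1.17457867,  0.33287692, -0.06474258,  1.46094132,  0.0216166 ,
        1.34986289, -0.08849986]), 'joint_vel': array([-0.00021274, -0.00027367,  0.00039014,  0.00131695, -0.00160967,
        0.00025654, -0.00037011]), 'joint_torque': array([-1.41197241e-03, -6.25443220e+01,  4.83196252e-02, -3.91608810e+01,
        1.60634582e-02,  9.75132192e-03, -1.77320840e-05]), 'eef_pos': array([0.25402276, 0.5706801 , 0.24951285]), 'orientation': array([-1.12550396e-04,  2.07849824e-01,  9.78160501e-01, -6.86835642e-04]), 'contact_force': array([-0.18748923, -0.45096562,  0.21189534]), 'wrist_torque': array([-0.014092  ,  0.05506925,  0.00436958]), 'grip_width': 1.0010799883572494}
scene {'intrinsics': array([[491.3506532 ,   0.        , 312.55433449],
       [  0.        , 491.3506532 , 239.93796685],
       [  0.        ,   0.        ,   1.        ]]), 'extrinsics': array([[-0.32502906,  0.94560008, -0.01402111,  0.15507382],
       [ 0.76812204,  0.25531811, -0.58719775, -0.29605875],
       [-0.5516744 , -0.20162626, -0.80932207,  1.34564629],
       [ 0.        ,  0.        ,  0.        ,  1.        ]])}
fork_wrench [(0.79, [199, 205, 48, 46]), (0.56, [160, 247, 49, 57])]
socket_wrench [(0.96, [206, 270, 33, 50])]
nut_top [(0.62, [388, 301, 16, 22])]
side {'intrinsics': array([[444.08469082,   0.        , 315.9775486 ],
       [  0.        , 444.08469082, 236.30423714],
       [  0.        ,   0.        ,   1.        ]]), 'extrinsics': array([[ 0.78032787, -0.62524691,  0.01243835, -0.36146211],
       [-0.45918119, -0.58634842, -0.66734411,  0.23563889],
       [ 0.42454806,  0.51503575, -0.74464564,  0.70145557],
       [ 0.        ,  0.        ,  0.        ,  1.        ]])}
fork_wrench [(0.96, [416, 338, 59, 76]), (0.84, [484, 298, 64, 61])]
socket_wrench [(0.61, [440, 249, 39, 59])]
nut_top [(0.44, [294, 168, 8, 4])]
0.4
```

View pics/scene0.png

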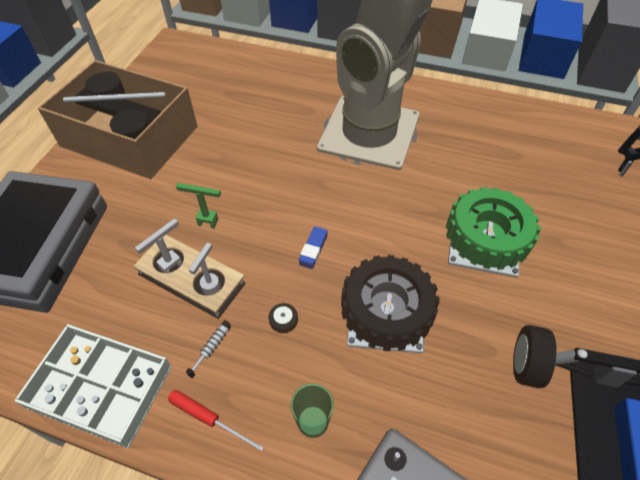

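View pics/side0.png

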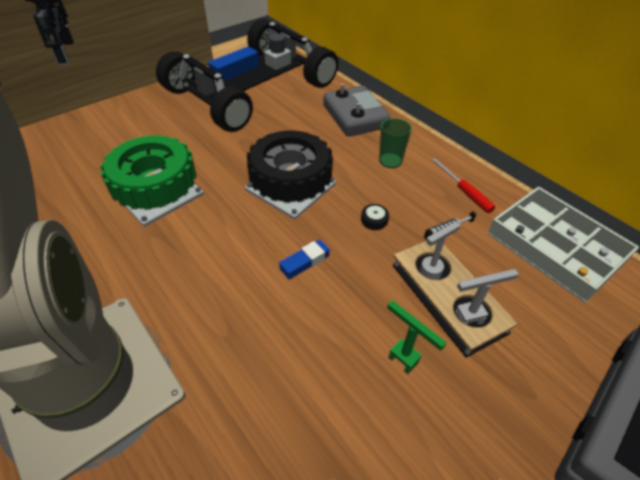

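The real fork wrench is the grey one with the long bar and rectangular head, in the rack at scene (160,247). The green one at (199,205) is the look-alike, and the grey one at (206,270) is the socket wrench. The real nut is in the black wheel at (390,300); the green wheel at (492,228) is not meant. Next: an enlarged crop and 3D measurements.

```bash
cat > h.py <<'E'
import numpy as np,cv2
from plant import bot
def world(n,u,v,d,p=None):
    p=p or bot.camera_params(n);K=p['intrinsics'];E=p['extrinsics']
    c=np.stack([(u-K[0,2])/K[0,0]*d,(v-K[1,2])/K[1,1]*d,d],-1)
    return (c-E[:3,3])@E[:3,:3]
def cloud(n,d):
    v,u=np.mgrid[0:480,0:640]
    return world(n,u,v,d)
def proj(n,P):
    p=bot.camera_params(n);c=p['extrinsics'][:3,:3]@np.array(P)+p['extrinsics'][:3,3]
    q=p['intrinsics']@c;return q[:2]/q[2]
E
python3 - <<'E'
from h import *
a=cv2.imread("pics/scene0.png");b=cv2.imread("pics/side0.png")
c1=cv2.resize(a[205:325,120:250],(390,360),interpolation=3);c2=cv2.resize(b[210:360,380:530],(390,390),interpolation=3)[:360]
c3=cv2.resize(a[250:350,330:450],(390,240)[:2],interpolation=3)
o=np.zeros((600,790,3),np.uint8);o[:360,:390]=c1;o[:360,400:790]=c2;o[360:600,:390]=c3[:240]
cv2.imwrite("pics/crop0.png",o)
for n in ["scene","side"]:
    d=np.load(f"pics/{n}0.npy");W=cloud(n,d)
    im=a if n=="scene" else b
    Z=W[...,2]
    # bars: table-frame heights
    box=(slice(205,320),slice(120,250)) if n=="scene" else (slice(210,360),slice(380,530))
    hsv=cv2.cvtColor(im,cv2.COLOR_BGR2HSV)
    m=np.zeros((480,640),bool);m[box]=True
    m&=(d>0)&(hsv[...,1]<70)&(Z>0.10)
    k,l,s,_=cv2.connectedComponentsWithStats(m.astype(np.uint8))
    for i in range(1,k):
        if s[i,4]>20:
            P=W[l==i];P=P[P[:,2]>P[:,2].max()-0.02]
            c=P.mean(0);uu,S,vt=np.linalg.svd(P[:,:2]-c[:2]);t=(P[:,:2]-c[:2])@vt[0]
            print(n,s[i],'c',c.round(4),'z',np.percentile(P[:,2],[5,50,95]).round(3),'dir',np.degrees(np.arctan2(vt[0][1],vt[0][0])),'len',np.ptp(t),'mid',(c[:2]+vt[0]*(t.max()+t.min())/2).round(4))
E
```

```text
scene [135 218  43  35 441] c [ 0.5699 -0.2981  0.1267] z [0.118 0.129 0.132] dir -23.41545131026581 len 0.09883748697287063 mid [ 0.5687 -0.2976]
scene [189 242  23  32 292] c [ 0.5915 -0.1897  0.1276] z [0.119 0.129 0.132] dir -4.48825169101175 len 0.06993611558325954 mid [ 0.5891 -0.1895]
side [427 222  33  24 329] c [ 0.5838 -0.1916  0.1272] z [0.12  0.129 0.13 ] dir 175.88951694244972 len 0.07029056647173307 mid [ 0.5863 -0.1918]
side [458 269  60  24 619] c [ 0.5627 -0.2993  0.1271] z [0.119 0.129 0.131] dir 156.7398977727805 len 0.09977363518241777 mid [ 0.5644 -0.3   ]
```

View pics/crop0.png

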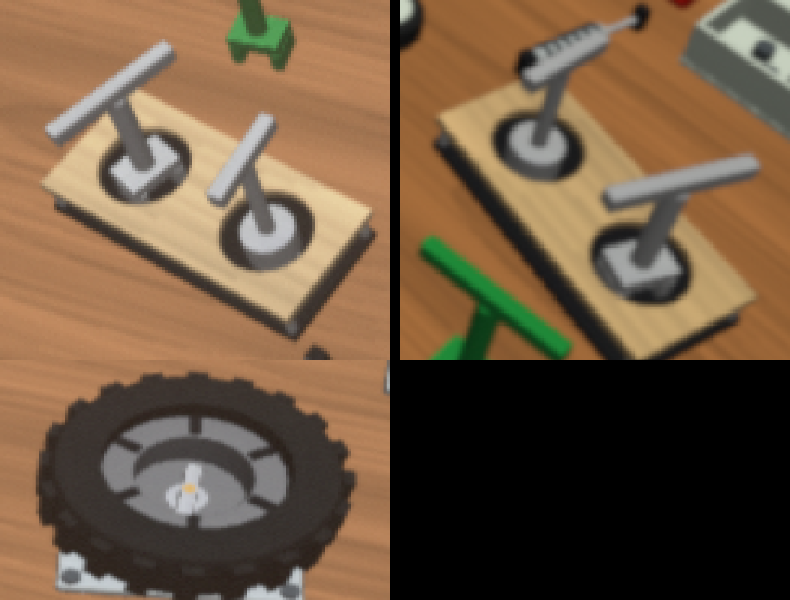

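The crop confirms it: the left-hand grey wrench has the rectangular head, prongs and a bar about 99 mm long (heading −23°). Now the nut and the nearby obstacles.

Run:
```python
from h import *
a=cv2.imread("pics/scene0.png");b=cv2.imread("pics/side0.png")
for n,im,(r0,r1,c0,c1) in [("scene",a,(250,350,335,445)),("side",b,(120,215,240,340))]:
    d=np.load(f"pics/{n}0.npy");W=cloud(n,d)
    sub=W[r0:r1,c0:c1].reshape(-1,3);dd=d[r0:r1,c0:c1].ravel()
    s=sub[dd>0]
    h,e=np.histogram(s[:,2],bins=np.arange(0,0.15,0.004));print(n,dict(zip(e.round(3),h)))
    tz=np.percentile(s[:,2],99);top=s[s[:,2]>tz-0.008]
    # circle from hull of top
    (cx,cy),r=cv2.minEnclosingCircle(top[:,:2].astype(np.float32));print('top',tz,cx,cy,r)
    mid=np.array([cx,cy]);
    near=(np.linalg.norm(W[...,:2]-mid,axis=-1)<0.034)&(d>0)&(W[...,2]>0.01)
    v,u=np.nonzero(near);P=W[near]
    print('in well z',np.percentile(P[:,2],[5,25,50,75,95]).round(4))
    hsv=cv2.cvtColor(im,cv2.COLOR_BGR2HSV)
    br=near&(hsv[...,2]>170)
    Q=W[br];print('bright',len(Q),Q.mean(0),np.percentile(Q[:,2],[5,50,95]))
    # green wrench bar
    g=(hsv[...,1]>120)&(abs(hsv[...,0]-62)<15)&(d>0)&(W[...,2]>0.005)&(W[...,1]<-0.08)
    G=W[g]
    print('green',G.min(0),G.max(0))
```

```text
scene {np.float64(0.0): np.int64(1777), np.float64(0.004): np.int64(56), np.float64(0.008): np.int64(162), np.float64(0.012): np.int64(147), np.float64(0.016): np.int64(47), np.float64(0.02): np.int64(0), np.float64(0.024): np.int64(0), np.float64(0.028): np.int64(0), np.float64(0.032): np.int64(4), np.float64(0.036): np.int64(221), np.float64(0.04): np.int64(333), np.float64(0.044): np.int64(112), np.float64(0.048): np.int64(113), np.float64(0.052): np.int64(173), np.float64(0.056): np.int64(172), np.float64(0.06): np.int64(132), np.float64(0.064): np.int64(123), np.float64(0.068): np.int64(139), np.float64(0.072): np.int64(168), np.float64(0.076): np.int64(612), np.float64(0.08): np.int64(815), np.float64(0.084): np.int64(214), np.float64(0.088): np.int64(505), np.float64(0.092): np.int64(578), np.float64(0.096): np.int64(2543), np.float64(0.1): np.int64(250), np.float64(0.104): np.int64(0), np.float64(0.108): np.int64(0), np.float64(0.112): np.int64(0), np.float64(0.116): np.int64(0), np.float64(0.12): np.int64(0), np.float64(0.124): np.int64(0), np.float64(0.128): np.int64(0), np
[... 1228 characters left out ...]
loat64(0.096): np.int64(1600), np.float64(0.1): np.int64(12), np.float64(0.104): np.int64(0), np.float64(0.108): np.int64(0), np.float64(0.112): np.int64(0), np.float64(0.116): np.int64(0), np.float64(0.12): np.int64(0), np.float64(0.124): np.int64(0), np.float64(0.128): np.int64(0), np.float64(0.132): np.int64(0), np.float64(0.136): np.int64(0), np.float64(0.14): np.int64(0), np.float64(0.144): np.int64(0)}
top 0.09919474237217958 0.531092643737793 0.17758671939373016 0.0939294621348381
in well z [0.0387 0.0401 0.0539 0.0559 0.061 ]
bright 4 [0.53317037 0.17905871 0.05604386] [0.05479109 0.05606527 0.05726665]
green [ 0.40510295 -0.32936743  0.01038831] [ 0.43702097 -0.23337816  0.12493485]
```

Wheel centre is about (0.532, 0.177), tyre top 0.098 (so nut_top should be 0.056; measured ≈0.056) and well floor 0.040. I'll move over the wheel and look with the wrist camera.

```bash
python3 -m creep '[{"delta_pos":[-0.035,-0.02,0],"turn":0,"hand":-1},{"delta_pos":[-0.07,-0.04,0],"turn":0,"hand":-1},{"delta_pos":[-0.104,-0.062,0],"turn":0,"hand":-1},{"delta_pos":[-0.138,-0.082,0],"turn":0,"hand":-1},{"delta_pos":[-0.173,-0.103,0],"turn":0,"hand":-1},{"delta_pos":[-0.207,-0.123,0],"turn":0,"hand":-1},{"delta_pos":[-0.242,-0.144,0],"turn":0,"hand":-1},{"delta_pos":[-0.276,-0.164,0],"turn":0,"hand":-1},{"delta_pos":[-0.31,-0.185,0],"turn":0,"hand":-1},{"delta_pos":[-0.345,-0.205,0],"turn":0,"hand":-1},{"delta_pos":[-0.38,-0.226,0],"turn":0,"hand":-1},{"delta_pos":[-0.414,-0.246,0],"turn":0,"hand":-1},{"delta_pos":[-0.414,-0.246,0],"turn":0,"hand":-1},{"delta_pos":[-0.414,-0.246,0],"turn":0,"hand":-1},{"delta_pos":[-0.414,-0.246,0],"turn":0,"hand":-1}]'
python3 - <<'E'
from h import *
p=bot.camera_params("wrist");s=bot.state()
im,d=bot.capture("wrist");cv2.imwrite("pics/w1.png",im);np.save("pics/w1.npy",d)
np.savez("pics/w1p.npz",K=p['intrinsics'],E=p['extrinsics'])
print(p,s['eef_pos'],s['orientation'],s['joints'])
print([(round(r['conf'],2),[round(v) for v in r['bbox']]) for r in bot.spot_in("nut_top","wrist")])
E
```

```text
clock: 1.65
eef_pos: [0.5322, 0.1782, 0.2502]
orientation: [-0.0, 0.208, 0.978, 0.0]
contact_force: [0.5, 0.8, 0.6]
grip_width: 1.002
{'intrinsics': array([[371.64829954,   0.        , 325.77782139],
       [  0.        , 371.64829954, 238.50300109],
       [  0.        ,   0.        ,   1.        ]]), 'extrinsics': array([[ 4.06479125e-01,  9.13659707e-01, -8.13220930e-04,
        -3.77962508e-01],
       [ 8.79140440e-01, -3.90879152e-01,  2.72627172e-01,
        -4.33232335e-01],
       [ 2.48770591e-01, -1.11532190e-01, -9.62119412e-01,
         2.66506684e-01],
       [ 0.00000000e+00,  0.00000000e+00,  0.00000000e+00,
         1.00000000e+00]])} [0.53217282 0.17822884 0.25024311] [-1.77622301e-04  2.07908682e-01  9.78148211e-01  1.61085709e-04] [-0.62298368  0.18850978  0.25027041  1.64748475 -0.04851291  1.31174851
  0.78739646]
[(0.81, [326, 216, 32, 47])]
```

View pics/w1.png

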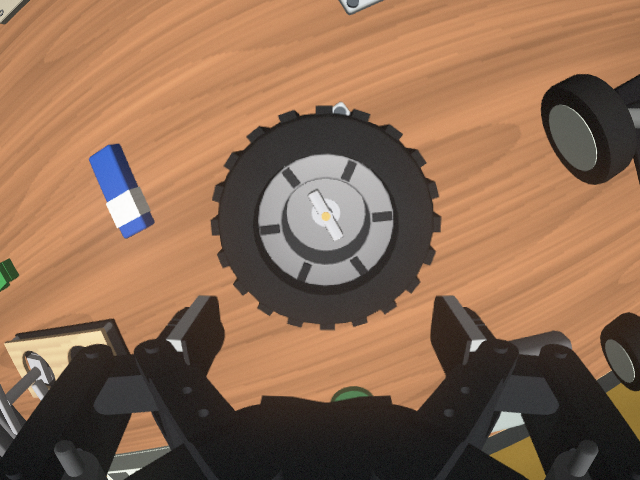

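The wrist picture shows the black wheel, with the nut's ears at (326,216) running from (313,193) to (340,238). Next I measure its axis and ear direction.

Run:
```python
from h import *
z=np.load("pics/w1p.npz");K,E=z['K'],z['E'];im=cv2.imread("pics/w1.png");d=np.load("pics/w1.npy")
v,u=np.mgrid[0:480,0:640]
x=(u-K[0,2])/K[0,0];y=(v-K[1,2])/K[1,1];r=np.hypot(x,y)+1e-9
ray=np.stack([np.sin(r)*x/r,np.sin(r)*y/r,np.cos(r)],-1)
W=((ray/ray[...,2:]*d[...,None])-E[:3,3])@E[:3,:3]
def plane(m,zz):
    C=-E[:3,:3].T@E[:3,3];R=ray[m]@E[:3,:3];return C+R*((zz-C[2])/R[:,2])[:,None]
c0=np.array([.532,.178]);rad=np.linalg.norm(W[...,:2]-c0,axis=-1)
near=(rad<0.033)&(d>0)
print('z',np.percentile(W[near][:,2],[5,50,95]))
m=near&(W[...,2]>0.049)
m=m.astype(np.uint8);
P=plane(m>0,0.056)
rect=cv2.minAreaRect((P[:,:2]*1000).astype(np.float32));print('rect',rect,len(P), np.median(W[m>0][:,2]))
c=P[:,:2].mean(0);_,S,vt=np.linalg.svd(P[:,:2]-c);print(c,np.degrees(np.arctan2(vt[0][1],vt[0][0])))
hsv=cv2.cvtColor(im,cv2.COLOR_BGR2HSV)
o=near&(hsv[...,1]>90)&(hsv[...,2]>120);print('orange',o.sum(),plane(o,0.056).mean(0))
# tyre outer circle
t=(W[...,2]>0.09)&(W[...,2]<0.11)&(rad<0.11)&(d>0);print('tyre',cv2.minEnclosingCircle((W[t][:,:2]*1000).astype(np.float32)))
o=cv2.resize(im[140:300,240:420],(720,640)[:2],interpolation=3)[:600];o2=cv2.resize(m[140:300,240:420]*255,(720,640),interpolation=0)[:600]
cv2.imwrite("pics/c1.png",np.where(o2[...,None]>0,o//2+np.uint8([0,0,120]),o).astype(np.uint8))
```

```text
bash:   607 Killed                     python3 - <<'E'
from h import *
z=np.load("pics/w1p.npz");K,E=z['K'],z['E'];im=cv2.imread("pics/w1.png");d=np.load("pics/w1.npy")
v,u=np.mgrid[0:480,0:640]
x=(u-K[0,2])/K[0,0];y=(v-K[1,2])/K[1,1];r=np.hypot(x,y)+1e-9
ray=np.stack([np.sin(r)*x/r,np.sin(r)*y/r,np.cos(r)],-1)
W=((ray/ray[...,2:]*d[...,None])-E[:3,3])@E[:3,:3]
def plane(m,zz):
    C=-E[:3,:3].T@E[:3,3];R=ray[m]@E[:3,:3];return C+R*((zz-C[2])/R[:,2])[:,None]
c0=np.array([.532,.178]);rad=np.linalg.norm(W[...,:2]-c0,axis=-1)
near=(rad<0.033)&(d>0)
print('z',np.percentile(W[near][:,2],[5,50,95]))
m=near&(W[...,2]>0.049)
m=m.astype(np.uint8);
P=plane(m>0,0.056)
rect=cv2.minAreaRect((P[:,:2]*1000).astype(np.float32));print('rect',rect,len(P), np.median(W[m>0][:,2]))
c=P[:,:2].mean(0);_,S,vt=np.linalg.svd(P[:,:2]-c);print(c,np.degrees(np.arctan2(vt[0][1],vt[0][0])))
hsv=cv2.cvtColor(im,cv2.COLOR_BGR2HSV)
o=near&(hsv[...,1]>90)&(hsv[...,2]>120);print('orange',o.sum(),plane(o,0.056).mean(0))
# tyre outer circle
t=(W[...,2]>0.09)&(W[...,2]<0.11)&(rad<0.11)&(d>0);print('tyre',cv2.minEnclosingCircle((W[t][:,:2]*1000).astype(np.float32)))
o=cv2.resize(im[140:300,240:420],(720,640)[:2],interpolation=3)[:600];o2=cv2.resize(m[140:300,240:420]*255,(720,640),interpolation=0)[:600]
cv2.imwrite("pics/c1.png",np.where(o2[...,None]>0,o//2+np.uint8([0,0,120]),o).astype(np.uint8))
E
```

The full SVD was too big for memory; I'll use the covariance instead.

```bash
cat >> h.py <<'E'
def wrist(imf,pf,df):
    z=np.load(pf);K,E=z['K'],z['E'];im=cv2.imread(imf);d=np.load(df)
    v,u=np.mgrid[0:480,0:640]
    x=(u-K[0,2])/K[0,0];y=(v-K[1,2])/K[1,1];r=np.hypot(x,y)+1e-9
    ray=np.stack([np.sin(r)*x/r,np.sin(r)*y/r,np.cos(r)],-1)
    W=((ray/np.maximum(ray[...,2:],1e-3)*d[...,None])-E[:3,3])@E[:3,:3]
    def plane(m,zz):
        C=-E[:3,:3].T@E[:3,3];R=ray[m]@E[:3,:3];return C+R*((zz-C[2])/R[:,2])[:,None]
    return im,d,W,plane
def axis(P):
    w,V=np.linalg.eigh(np.cov(P[:,:2].T));return np.degrees(np.arctan2(V[1,1],V[0,1]))
E
python3 - <<'E'
from h import *
im,d,W,plane=wrist("pics/w1.png","pics/w1p.npz","pics/w1.npy")
c0=np.array([.532,.178]);rad=np.linalg.norm(W[...,:2]-c0,axis=-1)
near=(rad<0.033)&(d>0)
print('z',near.sum(),np.percentile(W[near][:,2],[5,50,95]),flush=True)
m=near&(W[...,2]>0.049)
P=plane(m,0.056)
rect=cv2.minAreaRect((P[:,:2]*1000).astype(np.float32));print('rect',rect,len(P), np.median(W[m][:,2]))
print(P.mean(0),axis(P))
hsv=cv2.cvtColor(im,cv2.COLOR_BGR2HSV)
o=near&(hsv[...,1]>90)&(hsv[...,2]>120);print('orange',o.sum(),plane(o,0.056).mean(0))
t=(W[...,2]>0.09)&(W[...,2]<0.11)&(rad<0.11)&(d>0);print('tyre',cv2.minEnclosingCircle((W[t][:,:2]*1000).astype(np.float32)))
im[m]=im[m]//2+np.uint8([0,0,120])
cv2.imwrite("pics/c1.png",cv2.resize(im[140:300,240:420],(630,560),interpolation=0))
E
```

```text
z 27382 [0.04027815 0.322089   0.33447789]
rect ((702.3244018554688, 109.54814147949219), (486.8179931640625, 412.4438781738281), 65.61824035644531) 24136 0.32430767149735196
[0.78009013 0.07128261 0.056     ] 65.66754416268161
orange 114 [0.62680732 0.12605929 0.056     ]
tyre ((531.7449340820312, 176.87954711914062), 93.72514343261719)
```

View pics/c1.png

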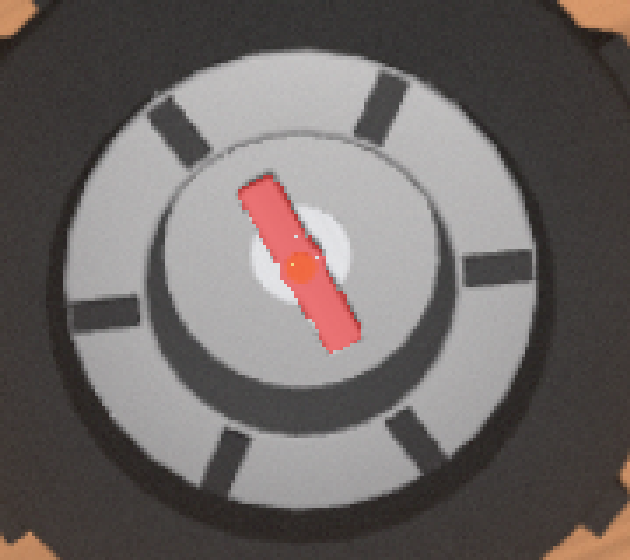

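The depth mask marks the ears cleanly; I need to exclude the gripper's own pixels (z>0.07).

Run:
```python
from h import *
im,d,W,plane=wrist("pics/w1.png","pics/w1p.npz","pics/w1.npy")
rad=np.linalg.norm(W[...,:2]-[.532,.177],axis=-1)
near=(rad<0.033)&(d>0)&(W[...,2]<.07)
m=near&(W[...,2]>0.049)
P=plane(m,0.056)
print(cv2.minAreaRect((P[:,:2]*1000).astype(np.float32)),len(P),np.percentile(W[m][:,2],[10,50,90]),P.mean(0),axis(P))
hsv=cv2.cvtColor(im,cv2.COLOR_BGR2HSV)
o=near&(hsv[...,1]>90)&(hsv[...,2]>120);print('orange',o.sum(),plane(o,0.056).mean(0),W[o].mean(0))
s=bot.state();print(s['eef_pos'])
```

```text
((530.94580078125, 177.28610229492188), (48.05350875854492, 11.872068405151367), 4.0303263664245605) 642 [0.05495599 0.05626323 0.05731311] [0.53059697 0.17724388 0.056     ] -174.56278090768618
orange 54 [0.5314722  0.17689154 0.056     ] [0.53129139 0.17697497 0.0569049 ]
[0.53169828 0.17928716 0.25026825]
```

The nut axis is at (0.5315, 0.177) with the ears at +5° (48 mm long and z 0.056 both agree). I'll move over the fork wrench and refine its position with the wrist camera.

```bash
python3 -m creep '[{"delta_pos":[-0.018,-0.034,0],"turn":0,"hand":-1},{"delta_pos":[-0.036,-0.067,0],"turn":0,"hand":-1},{"delta_pos":[-0.054,-0.101,0],"turn":0,"hand":-1},{"delta_pos":[-0.072,-0.135,0],"turn":0,"hand":-1},{"delta_pos":[-0.09,-0.169,0],"turn":0,"hand":-1},{"delta_pos":[-0.108,-0.202,0],"turn":0,"hand":-1},{"delta_pos":[-0.126,-0.236,0],"turn":0,"hand":-1},{"delta_pos":[-0.144,-0.27,0],"turn":0,"hand":-1},{"delta_pos":[-0.162,-0.303,0],"turn":0,"hand":-1},{"delta_pos":[-0.18,-0.337,0],"turn":0,"hand":-1},{"delta_pos":[-0.198,-0.371,0],"turn":0,"hand":-1},{"delta_pos":[-0.216,-0.405,0],"turn":0,"hand":-1},{"delta_pos":[-0.2254,-0.4215,0],"turn":0,"hand":-1},{"delta_pos":[-0.2254,-0.4215,0],"turn":0,"hand":-1},{"delta_pos":[-0.2254,-0.4215,0],"turn":0,"hand":-1},{"delta_pos":[-0.2254,-0.4215,0],"turn":0,"hand":-1}]'
python3 - <<'E'
from h import *
p=bot.camera_params("wrist");s=bot.state()
im,d=bot.capture("wrist");cv2.imwrite("pics/w2.png",im);np.save("pics/w2.npy",d)
np.savez("pics/w2p.npz",K=p['intrinsics'],E=p['extrinsics'])
print(s['eef_pos'],s['orientation'],s['joints'],s['contact_force'])
print([(round(r['conf'],2),[round(v) for v in r['bbox']]) for r in bot.spot_in("fork_wrench","wrist")])
im,d,W,plane=wrist("pics/w2.png","pics/w2p.npz","pics/w2.npy")
rad=np.linalg.norm(W[...,:2]-[.5665,-.2988],axis=-1)
m=(d>0)&(rad<0.06)&(W[...,2]>0.1)&(W[...,2]<0.15)
P=W[m];zt=np.median(P[P[:,2]>.12][:,2]);m&=abs(W[...,2]-zt)<0.006
k,l,st,_=cv2.connectedComponentsWithStats(m.astype(np.uint8));i=1+np.argmax(st[1:,4]);m=l==i
P=plane(m,0.130);print('zt',zt,len(P),P.mean(0),axis(P),cv2.minAreaRect((P[:,:2]*1000).astype(np.float32)))
h=(d>0)&(rad<0.06)&(W[...,2]>0.01)&(W[...,2]<0.08)
E
```

```text
clock: 3.08
eef_pos: [0.5676, -0.2969, 0.25]
orientation: [-0.0, 0.207, 0.978, 0.001]
contact_force: [-0.1, -0.1, 0.3]
grip_width: 1.002
[ 0.56756546 -0.2969129   0.25002483] [-1.51735416e-04  2.06722791e-01  9.78399382e-01  5.60315730e-04] [ 8.89127040e-04  3.97130517e-01  5.51532522e-01  1.44298469e+00
 -2.09733413e-01  1.36071911e+00  1.71578393e+00] [-0.108114   -0.08271838  0.26609475]
[(0.91, [264, 45, 129, 90]), (0.6, [322, 238, 33, 141])]
zt 0.13024639040666686 2431 [ 0.56433325 -0.29905112  0.13      ] 156.7154628113597 ((566.2498779296875, -299.9046630859375), (11.939657211303711, 99.61665344238281), 66.65435791015625)
```

View pics/w2.png

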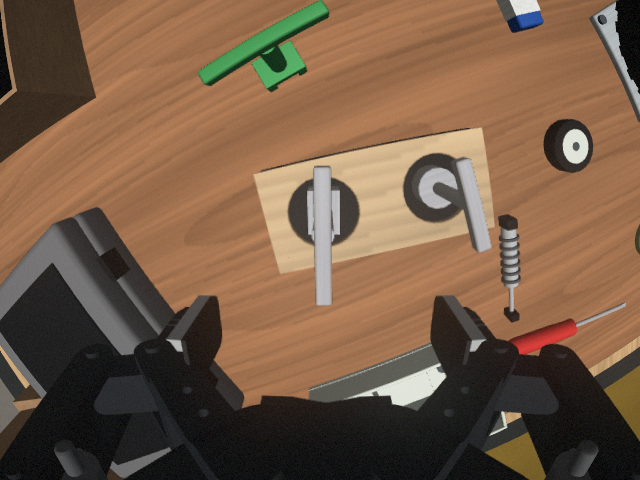

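The grey fork wrench's bar is at (322,235) in the wrist view: 99.6×11.9 mm, centre (0.566, −0.300), top z 0.130, and it lines up with the jaws. The green one at (265,45) and the socket wrench at (440,190) are clear of the fingers. I'll descend to z 0.135 and grip.

```bash
python3 -m creep '[{"delta_pos":[0,-0.001,0.03],"turn":0,"hand":-1},{"delta_pos":[0,-0.001,0.06],"turn":0,"hand":-1},{"delta_pos":[0,-0.001,0.085],"turn":0,"hand":-1},{"delta_pos":[0,-0.001,0.105],"turn":0,"hand":-1},{"delta_pos":[0,-0.001,0.115],"turn":0,"hand":-1},{"delta_pos":[0,-0.001,0.115],"turn":0,"hand":-1},{"delta_pos":[0,-0.001,0.115],"turn":0,"hand":0},{"delta_pos":[0,-0.001,0.115],"turn":0,"hand":0.5},{"delta_pos":[0,-0.001,0.115],"turn":0,"hand":1},{"delta_pos":[0,-0.001,0.115],"turn":0,"hand":1},{"delta_pos":[0,-0.001,0.115],"turn":0,"hand":1},{"delta_pos":[0,-0.001,0.115],"turn":0,"hand":1},{"delta_pos":[0,-0.001,0.115],"turn":0,"hand":1},{"delta_pos":[0,-0.001,0.115],"turn":0,"hand":1},{"delta_pos":[0,-0.001,0.115],"turn":0,"hand":1}]' 70
```

```text
clock: 4.43
eef_pos: [0.5668, -0.3, 0.1361]
orientation: [0.001, 0.208, 0.978, -0.0]
contact_force: [-1.0, 1.5, 6.0]
grip_width: 0.11
```

```bash
python3 -m creep '[{"delta_pos":[0,0,-0.006],"turn":0,"hand":1},{"delta_pos":[0,0,-0.018],"turn":0,"hand":1},{"delta_pos":[0,0,-0.036],"turn":0,"hand":1},{"delta_pos":[0,0,-0.06],"turn":0,"hand":1},{"delta_pos":[0,0,-0.085],"turn":0,"hand":1},{"delta_pos":[0,0,-0.11],"turn":0,"hand":1},{"delta_pos":[0,0,-0.13],"turn":0,"hand":1},{"delta_pos":[0,0,-0.145],"turn":0,"hand":1},{"delta_pos":[0,0,-0.15],"turn":0,"hand":1},{"delta_pos":[0,0,-0.15],"turn":0,"hand":1},{"delta_pos":[0,0,-0.15],"turn":0,"hand":1}]'
python3 - <<'E'
from h import *
s=bot.state();print(s['eef_pos'],s['grip_width'],s['contact_force'])
a,d=bot.capture("scene");b,e=bot.capture("side")
o=np.zeros((420,790,3),np.uint8);o[:,:390]=cv2.resize(a[140:330,100:276],(390,420));o[:,400:]=cv2.resize(b[150:360,360:555],(390,420))
cv2.imwrite("pics/l1.png",o)
E
```

```text
clock: 5.35
eef_pos: [0.5662, -0.2996, 0.2846]
orientation: [-0.0, 0.208, 0.978, 0.0]
contact_force: [0.3, -0.2, -3.4]
grip_width: 0.117
[ 0.56618455 -0.2995679   0.28462938] 0.11706447356283588 [ 0.31633274 -0.18438347 -3.44272164]
```

View pics/l1.png

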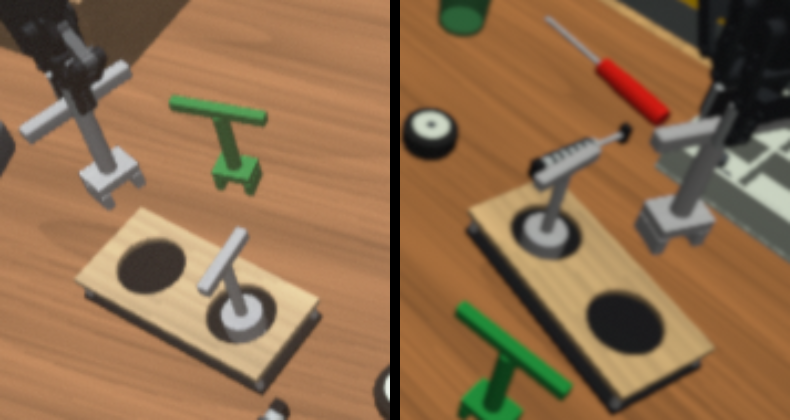

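Lifted clean and upright, and the socket wrench is undisturbed. Now carry it over the wheel, turning it clockwise by 1.065 rad so the bar is square to the ears.

```bash
python3 -m creep '[{"delta_pos":[0.008,0.015,0],"turn":0.04,"hand":1},{"delta_pos":[0.022,0.041,0],"turn":0.1,"hand":1},{"delta_pos":[0.039,0.073,0],"turn":0.19,"hand":1},{"delta_pos":[0.056,0.105,0],"turn":0.28,"hand":1},{"delta_pos":[0.073,0.136,0],"turn":0.37,"hand":1},{"delta_pos":[0.09,0.168,0],"turn":0.46,"hand":1},{"delta_pos":[0.107,0.2,0],"turn":0.55,"hand":1},{"delta_pos":[0.124,0.232,0],"turn":0.64,"hand":1},{"delta_pos":[0.141,0.263,0],"turn":0.73,"hand":1},{"delta_pos":[0.158,0.295,0],"turn":0.81,"hand":1},{"delta_pos":[0.175,0.327,0],"turn":0.89,"hand":1},{"delta_pos":[0.192,0.359,0],"turn":0.96,"hand":1},{"delta_pos":[0.207,0.387,0],"turn":1.02,"hand":1},{"delta_pos":[0.219,0.409,0],"turn":1.05,"hand":1},{"delta_pos":[0.2256,0.4215,0],"turn":1.065,"hand":1},{"delta_pos":[0.2256,0.4215,0],"turn":1.065,"hand":1},{"delta_pos":[0.2256,0.4215,0],"turn":1.065,"hand":1},{"delta_pos":[0.2256,0.4215,0],"turn":1.065,"hand":1},{"delta_pos":[0.2256,0.4215,0],"turn":1.065,"hand":1}]'
python3 - <<'E'
from h import *
p=bot.camera_params("wrist");s=bot.state()
im,d=bot.capture("wrist");cv2.imwrite("pics/w3.png",im);np.save("pics/w3.npy",d)
np.savez("pics/w3p.npz",K=p['intrinsics'],E=p['extrinsics'])
q=s['orientation'];print(s['eef_pos'],q,s['joints'],s['contact_force'],s['wrist_torque'],s['grip_width'])
from scipy.spatial.transform import Rotation as R
print(R.from_quat(q[[1,2,3,0]]).as_matrix().round(4))
im,d,W,plane=wrist("pics/w3.png","pics/w3p.npz","pics/w3.npy")
for z0,z1 in [(0.045,0.065),(0.155,0.2),(0.262,0.285)]:
    m=(d>0)&(np.linalg.norm(W[...,:2]-[.5315,.177],axis=-1)<0.055)&(W[...,2]>z0)&(W[...,2]<z1)
    P=W[m]
    if z1<.1: m&=np.linalg.norm(W[...,:2]-[.5315,.177],axis=-1)<.033;m&=W[...,2]>.049;P=plane(m,.056)
    if len(P)>10:print(z0,len(P),P.mean(0),axis(P),cv2.minAreaRect((P[:,:2]*1000).astype(np.float32)))
E
```

```text
clock: 7.03
eef_pos: [0.5319, 0.1756, 0.285]
orientation: [0.0, 0.676, 0.737, -0.0]
contact_force: [0.6, 0.3, -3.2]
grip_width: 0.114
[0.53190628 0.17561398 0.28501049] [ 3.27511320e-05  6.76333567e-01  7.36595406e-01 -3.35070730e-04] [-0.73173306  0.17031406  0.37794846  1.60289258 -0.06336194  1.38113989
 -0.26151165] [ 0.57025725  0.32770685 -3.16878265] [-0.00130737 -0.04909039  0.02190879] 0.11439343380342266
[[-8.510e-02  9.964e-01 -4.000e-04]
 [ 9.964e-01  8.510e-02 -5.000e-04]
 [-5.000e-04 -4.000e-04 -1.000e+00]]
0.045 140 [0.53570208 0.17856481 0.056     ] -174.84279774608225 ((531.8702392578125, 177.778564453125), (46.52632141113281, 10.831893920898438), 4.914545059204102)
0.155 1038 [0.53319616 0.17749863 0.18615229] 73.8033940976966 ((531.42919921875, 174.9510040283203), (29.91501808166504, 41.964420318603516), 5.467215061187744)
0.262 7118 [0.53013803 0.18500655 0.27916523] 95.14190971151055 ((531.7437744140625, 178.2272491455078), (35.888084411621094, 91.90591430664062), 19.76833152770996)
```

View pics/w3.png

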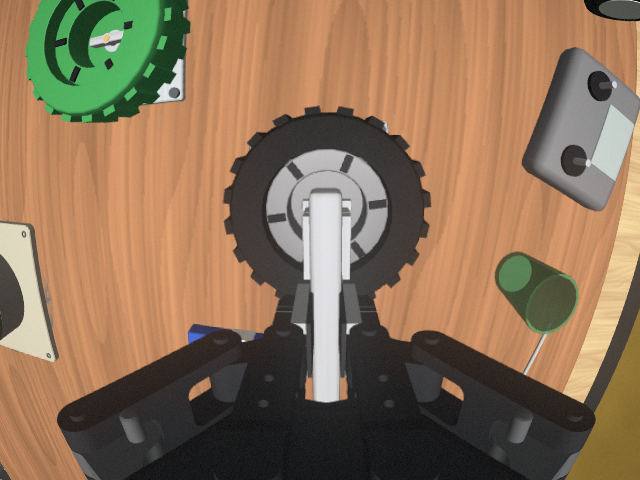

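The hanging fork's head shows 42×30 mm at (0.5314, 0.175), and the ears at (326,205) are square to it. I'll descend part-way and check the position.

```bash
python3 -m creep '[{"delta_pos":[0.0005,0,0.015],"turn":0,"hand":1},{"delta_pos":[0.0005,0,0.035],"turn":0,"hand":1},{"delta_pos":[0.0005,0,0.055],"turn":0,"hand":1},{"delta_pos":[0.0005,0,0.072],"turn":0,"hand":1},{"delta_pos":[0.0005,0,0.08],"turn":0,"hand":1},{"delta_pos":[0.0005,0,0.084],"turn":0,"hand":1},{"delta_pos":[0.0005,0,0.085],"turn":0,"hand":1},{"delta_pos":[0.0005,0,0.085],"turn":0,"hand":1},{"delta_pos":[0.0005,0,0.085],"turn":0,"hand":1}]'
python3 - <<'E'
from h import *
a,d=bot.capture("scene");b,e=bot.capture("side")
o=np.zeros((420,790,3),np.uint8);o[:,:390]=cv2.resize(a[220:350,330:450],(390,420));o[:,400:]=cv2.resize(b[90:220,230:350],(390,420))
cv2.imwrite("pics/l2.png",o)
s=bot.state();print(s['eef_pos'],s['contact_force'])
E
```

```text
clock: 7.83
eef_pos: [0.5323, 0.1776, 0.2014]
orientation: [0.0, 0.676, 0.737, 0.001]
contact_force: [0.1, 0.5, -2.8]
grip_width: 0.119
[0.53214005 0.17774013 0.20122341] [-0.3182004  -0.12429011 -2.25211855]
```

View pics/l2.png

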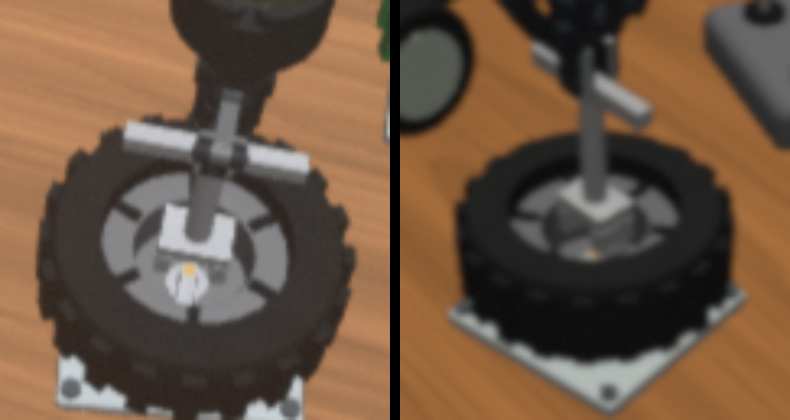

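The fork is over the nut and upright. Lowering it gently now, watching the force.

```bash
python3 -m creep '[{"delta_pos":[0,0,0.005],"turn":0,"hand":1},{"delta_pos":[0,0,0.01],"turn":0,"hand":1},{"delta_pos":[0,0,0.015],"turn":0,"hand":1},{"delta_pos":[0,0,0.02],"turn":0,"hand":1},{"delta_pos":[0,0,0.024],"turn":0,"hand":1},{"delta_pos":[0,0,0.028],"turn":0,"hand":1},{"delta_pos":[0,0,0.031],"turn":0,"hand":1},{"delta_pos":[0,0,0.031],"turn":0,"hand":1},{"delta_pos":[0,0,0.031],"turn":0,"hand":1}]'
```

```text
clock: 8.68
eef_pos: [0.5317, 0.1776, 0.1692]
orientation: [-0.0, 0.676, 0.737, -0.0]
contact_force: [0.7, 0.4, -4.0]
grip_width: 0.118
```

```bash
python3 -m creep '[{"delta_pos":[0,0,0.001],"turn":0,"hand":1},{"delta_pos":[0,0,0.002],"turn":0,"hand":1},{"delta_pos":[0,0,0.002],"turn":0,"hand":1},{"delta_pos":[0,0,0.002],"turn":0,"hand":1}]'
python3 - <<'E'
from h import *
a,d=bot.capture("scene");b,e=bot.capture("side")
o=np.zeros((420,790,3),np.uint8);o[:,:390]=cv2.resize(a[220:350,330:450],(390,420));o[:,400:]=cv2.resize(b[90:220,230:350],(390,420))
cv2.imwrite("pics/l3.png",o)
s=bot.state();print(s['eef_pos'],s['contact_force'])
for n,dd in (("scene",d),("side",e)):
    W=cloud(n,dd);im={"scene":a,"side":b}[n]
    m=(dd>0)&(np.linalg.norm(W[...,:2]-[.5315,.177],axis=-1)<0.055)&(W[...,2]>.14)&(W[...,2]<.172)&(im.min(-1)>110)
    P=W[m];print(n,len(P),P.mean(0),np.percentile(P[:,2],[50,90,98]),axis(P))
E
```

```text
clock: 9.02
eef_pos: [0.5322, 0.1778, 0.168]
orientation: [0.0, 0.676, 0.737, 0.001]
contact_force: [-0.5, -0.1, 3.3]
grip_width: 0.117
[0.53216962 0.1778626  0.16799734] [0.12425524 0.78867503 4.67766331]
scene 254 [0.53285198 0.17651144 0.16155317] [0.16167263 0.16349169 0.16417559] 95.16293852563466
side 81 [0.53305499 0.15019424 0.16135504] [0.16123232 0.1627441  0.16369224] 91.95958664126604
```

View pics/l3.png

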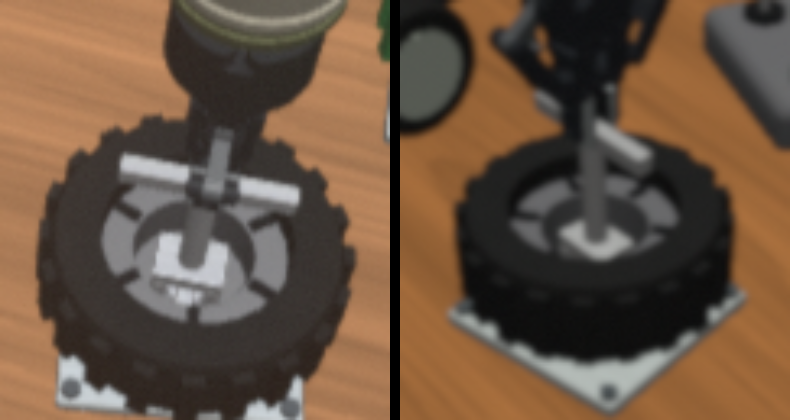

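Seated: bar top is at 0.162 (expected 0.162), and the floor carries the wrench. Now turning clockwise, first 1.15 rad.

```bash
python3 -m creep '[{"delta_pos":[0,0,-0.001],"turn":0.04,"hand":1},{"delta_pos":[0,0,-0.001],"turn":0.11,"hand":1},{"delta_pos":[0,0,-0.001],"turn":0.18,"hand":1},{"delta_pos":[0,0,-0.001],"turn":0.25,"hand":1},{"delta_pos":[0,0,-0.001],"turn":0.32,"hand":1},{"delta_pos":[0,0,-0.001],"turn":0.39,"hand":1},{"delta_pos":[0,0,-0.001],"turn":0.46,"hand":1},{"delta_pos":[0,0,-0.001],"turn":0.53,"hand":1},{"delta_pos":[0,0,-0.001],"turn":0.6,"hand":1},{"delta_pos":[0,0,-0.001],"turn":0.67,"hand":1},{"delta_pos":[0,0,-0.001],"turn":0.74,"hand":1},{"delta_pos":[0,0,-0.001],"turn":0.81,"hand":1},{"delta_pos":[0,0,-0.001],"turn":0.88,"hand":1},{"delta_pos":[0,0,-0.001],"turn":0.95,"hand":1},{"delta_pos":[0,0,-0.001],"turn":1.02,"hand":1},{"delta_pos":[0,0,-0.001],"turn":1.08,"hand":1},{"delta_pos":[0,0,-0.001],"turn":1.13,"hand":1},{"delta_pos":[0,0,-0.001],"turn":1.15,"hand":1},{"delta_pos":[0,0,-0.001],"turn":1.15,"hand":1}]'
python3 -c "
from h import *
s=bot.state();print(s['wrist_torque'],s['joints'],s['joint_torque'][6])"
```

```text
clock: 10.7
eef_pos: [0.5316, 0.178, 0.1682]
orientation: [-0.0, 0.968, 0.251, 0.0]
contact_force: [1.1, 1.9, -1.2]
grip_width: 0.11
[ 0.6314355  -0.22575235  0.02388534] [-0.84762928  0.26814128  0.51866267  1.76443139 -0.14496659  1.14677845
 -1.34733457] -0.714128315448761
```

```bash
python3 -m creep '[{"delta_pos":[0,0,0],"turn":0.03,"hand":1},{"delta_pos":[0,0,0],"turn":0.06,"hand":1},{"delta_pos":[0,0,0],"turn":0.09,"hand":1},{"delta_pos":[0,0,0],"turn":0.12,"hand":1},{"delta_pos":[0,0,0],"turn":0.12,"hand":1},{"delta_pos":[0,0,0],"turn":0.12,"hand":1}]'
python3 - <<'E'
from h import *
s=bot.state();print(s['wrist_torque'],s['joints'][6],s['joint_torque'][6],s['orientation'])
p=bot.camera_params("wrist")
im,d=bot.capture("wrist");cv2.imwrite("pics/w4.png",im);np.save("pics/w4.npy",d)
np.savez("pics/w4p.npz",K=p['intrinsics'],E=p['extrinsics'])
im,d,W,plane=wrist("pics/w4.png","pics/w4p.npz","pics/w4.npy")
m=(d>0)&(np.linalg.norm(W[...,:2]-[.5315,.177],axis=-1)<0.055)&(W[...,2]>.157)&(W[...,2]<.168)&(im.min(-1)>100)
P=W[m];print(len(P),P.mean(0),axis(P))
E
```

```text
clock: 11.2
eef_pos: [0.5317, 0.1777, 0.1682]
orientation: [-0.0, 0.981, 0.194, 0.0]
contact_force: [0.5, 2.8, -1.9]
grip_width: 0.12
[ 0.63927973 -0.32490774 -0.00885531] -1.460726173927484 -0.25143214501440525 [-9.31979056e-05  9.81064121e-01  1.93683186e-01  6.94740180e-05]
6422 [0.54027986 0.18093129 0.16252025] -157.26658150751157
```

View pics/w4.png

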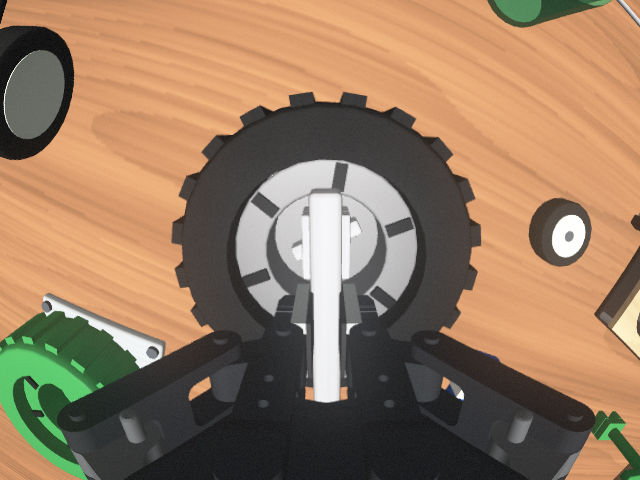

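The ears peek out either side of the fork at (297,252) and (354,230), lagging the square by about 24°, so the nut is being driven. Not at the stop yet; continuing.

```bash
python3 -m creep '[{"delta_pos":[0,0,0],"turn":0.03,"hand":1},{"delta_pos":[0,0,0],"turn":0.06,"hand":1},{"delta_pos":[0,0,0],"turn":0.08,"hand":1},{"delta_pos":[0,0,0],"turn":0.1,"hand":1},{"delta_pos":[0,0,0],"turn":0.1,"hand":1}]'
python3 -c "
from h import *
s=bot.state();print(s['wrist_torque'],s['joints'][6],s['joint_torque'][6],s['orientation'],s['contact_force'])"
python3 -m creep '[{"delta_pos":[0,0,0],"turn":0.03,"hand":1},{"delta_pos":[0,0,0],"turn":0.06,"hand":1},{"delta_pos":[0,0,0],"turn":0.08,"hand":1},{"delta_pos":[0,0,0],"turn":0.1,"hand":1},{"delta_pos":[0,0,0],"turn":0.1,"hand":1}]'
python3 -c "
from h import *
s=bot.state();print(s['wrist_torque'],s['joints'][6],s['joint_torque'][6],s['orientation'],s['contact_force'])"
```

```text
clock: 11.67
eef_pos: [0.5317, 0.1776, 0.1683]
orientation: [-0.0, 0.99, 0.143, 0.0]
contact_force: [1.1, 2.4, -2.5]
grip_width: 0.118
[ 0.64311266 -0.39188126  0.05406562] -1.5592528802864771 -0.46729573979973793 [-5.16112269e-05  9.89699942e-01  1.43157325e-01  4.76657400e-05] [ 1.07853979  2.43248539 -2.50023317]
clock: 12.08
eef_pos: [0.5318, 0.1776, 0.1683]
orientation: [0.0, 0.996, 0.094, 0.0]
contact_force: [1.5, 3.3, -2.4]
grip_width: 0.117
[ 0.63025682 -0.59828488  0.2977143 ] -1.6553241570750932 -0.709072295576334 [1.23228348e-05 9.95616163e-01 9.35331148e-02 1.14075101e-04] [ 1.48343296  3.28975098 -2.4179965 ]
```

```bash
python3 -m creep '[{"delta_pos":[0,0,0],"turn":0.02,"hand":1},{"delta_pos":[0,0,0],"turn":0.04,"hand":1},{"delta_pos":[0,0,0],"turn":0.06,"hand":1},{"delta_pos":[0,0,0],"turn":0.06,"hand":1}]'
python3 - <<'E'
from h import *
s=bot.state();print(s['wrist_torque'],s['joints'][6],s['joint_torque'][6],s['orientation'],s['contact_force'])
p=bot.camera_params("wrist")
im,d=bot.capture("wrist");cv2.imwrite("pics/w5.png",im);np.save("pics/w5.npy",d)
np.savez("pics/w5p.npz",K=p['intrinsics'],E=p['extrinsics'])
im,d,W,plane=wrist("pics/w5.png","pics/w5p.npz","pics/w5.npy")
m=(d>0)&(np.linalg.norm(W[...,:2]-[.5315,.177],axis=-1)<0.055)&(W[...,2]>.157)&(W[...,2]<.168)&(im.min(-1)>100)
P=W[m];print(len(P),P.mean(0),axis(P))
cv2.imwrite("pics/c5.png",cv2.resize(im[150:310,230:420],(760,640))[:600])
E
```

```text
clock: 12.42
eef_pos: [0.5317, 0.1777, 0.1683]
orientation: [0.0, 0.998, 0.063, 0.0]
contact_force: [1.9, 2.0, -2.2]
grip_width: 0.115
[ 0.5597516  -0.50330167  0.91702971] -1.7135208714317196 -1.3750072941184044 [5.08151816e-05 9.97986255e-01 6.34305275e-02 2.79291932e-05] [ 1.87099471  1.96824763 -2.16053372]
6402 [0.54120496 0.17866063 0.16259173] -170.8982471170703
```

View pics/c5.png

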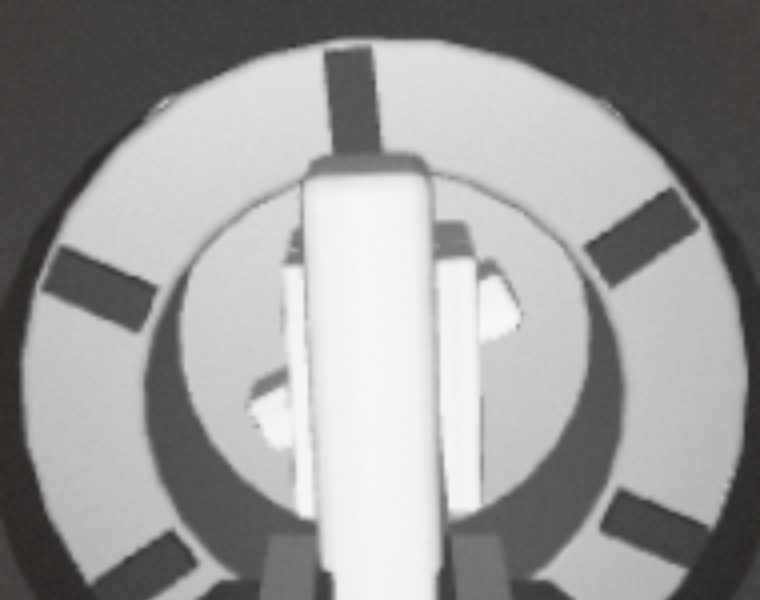

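The torque went 0.05 → 0.30 → 0.92 N m, against 0.12 N m friction, with the bar about 2° behind the tool. So the nut is at its stop, having turned about 62°. I'll ease the torque, open and withdraw straight up.

```bash
python3 -m creep '[{"delta_pos":[0,0,0.0005],"turn":-0.03,"hand":1},{"delta_pos":[0,0,0.0005],"turn":-0.05,"hand":1},{"delta_pos":[0,0,0.0005],"turn":-0.05,"hand":1},{"delta_pos":[0,0,0.0005],"turn":-0.05,"hand":0.6},{"delta_pos":[0,0,0.0005],"turn":-0.05,"hand":0.3},{"delta_pos":[0,0,0.0005],"turn":-0.05,"hand":-0.2},{"delta_pos":[0,0,0.0005],"turn":-0.05,"hand":-0.2},{"delta_pos":[0,0,0.0005],"turn":-0.05,"hand":-0.2},{"delta_pos":[0,0,0.0005],"turn":-0.05,"hand":-0.2}]'
```

```text
clock: 13.22
eef_pos: [0.5315, 0.1774, 0.1676]
orientation: [0.0, 0.996, 0.089, -0.0]
contact_force: [-0.1, 0.2, -0.1]
grip_width: 0.603
```

Run:
```python
from h import *
p=bot.camera_params("wrist")
im,d=bot.capture("wrist");cv2.imwrite("pics/w6.png",im)
s=bot.state();print(s['wrist_torque'],s['contact_force'],s['grip_width'])
```

```text
[-0.06107597 -0.00557954 -0.02113567] [ 0.50725686 -0.50989933  0.04302489] 0.5982420958080095
```

View pics/w6.png

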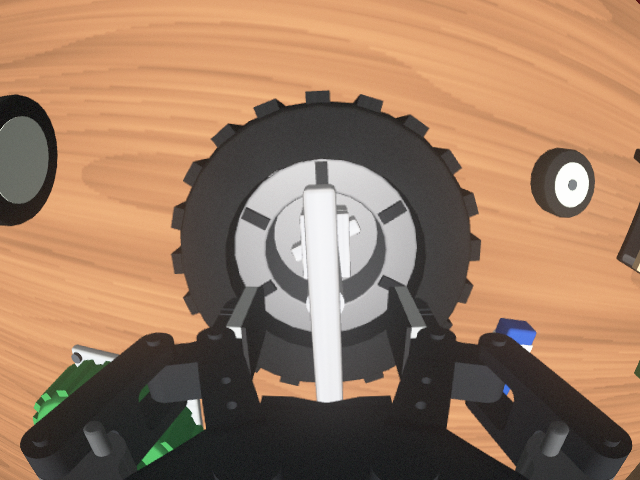

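The fingers are clear on both sides of the bar (322,290), which stands upright on the nut, and no force is left. Withdrawing.

```bash
python3 -m creep '[{"delta_pos":[0,0,-0.008],"turn":0,"hand":-0.2},{"delta_pos":[0,0,-0.025],"turn":0,"hand":-0.2},{"delta_pos":[0,0,-0.05],"turn":0,"hand":-0.2},{"delta_pos":[0,0,-0.08],"turn":0,"hand":-0.2},{"delta_pos":[0,0,-0.11],"turn":0,"hand":-0.2},{"delta_pos":[0,0,-0.13],"turn":0,"hand":-0.2},{"delta_pos":[0,0,-0.14],"turn":0,"hand":-0.2},{"delta_pos":[0,0,-0.14],"turn":0,"hand":-0.2},{"delta_pos":[0,0,-0.14],"turn":0,"hand":-0.2},{"delta_pos":[0,0,-0.14],"turn":0,"hand":-0.2}]'
python3 - <<'E'
from h import *
p=bot.camera_params("wrist");c=bot.capture("wrist");cv2.imwrite("pics/w7.png",c[0]);np.save("pics/w7.npy",c[1])
np.savez("pics/w7p.npz",K=p['intrinsics'],E=p['extrinsics'])
im,d,W,plane=wrist("pics/w7.png","pics/w7p.npz","pics/w7.npy")
r=np.linalg.norm(W[...,:2]-[.5315,.177],axis=-1)
br=(d>0)&(im.min(-1)>90)
bar=br&(r<.055)&(W[...,2]>.155)&(W[...,2]<.17);P=plane(bar,.162)
print('bar',len(P),np.median(W[bar][:,2]),axis(P),cv2.minAreaRect((P[:,:2]*1000).astype(np.float32)))
hd=br&(r<.033)&(W[...,2]>.062)&(W[...,2]<.078);P=W[hd];print('head',len(P),cv2.minAreaRect((P[:,:2]*1000).astype(np.float32)),np.median(P[:,2]))
er=br&(r<.033)&(W[...,2]>.05)&(W[...,2]<.06);P=plane(er,.056);print('ears',len(P),P.mean(0),axis(P),cv2.minAreaRect((P[:,:2]*1000).astype(np.float32)))
a,d=bot.capture("scene");b,e=bot.capture("side")
o=np.zeros((480,790,3),np.uint8);o[:,:390]=cv2.resize(a[200:360,130:460],(390,190*1))[:0] if 0 else cv2.resize(a[200:350,330:450],(390,480));o[:,400:]=cv2.resize(b[90:360,230:530],(390,480))
cv2.imwrite("pics/f.png",o)
for n,dd,im in (("scene",d,a),("side",e,b)):
    W=cloud(n,dd)
    for nm,c in (("fork",(.5315,.177)),("sock",(.588,-.19))):
        zz=(.155,.17) if nm=="fork" else (.12,.14)
        m=(dd>0)&(np.linalg.norm(W[...,:2]-c,axis=-1)<.06)&(W[...,2]>zz[0])&(W[...,2]<zz[1])&(im.min(-1)>90)
        P=W[m]
        if len(P)>5: print(n,nm,len(P),P.mean(0).round(4),axis(P).round(1),'n',np.percentile(P[:,2],[5,95]))
E
```

```text
clock: 14.1
eef_pos: [0.5311, 0.1775, 0.3062]
orientation: [0.0, 0.996, 0.089, -0.001]
contact_force: [0.5, -0.9, -0.1]
grip_width: 0.602
bar 2042 0.16217717556946004 -167.29368722126623 ((532.0950317382812, 177.2729949951172), (99.34113311767578, 12.109922409057617), 12.454378128051758)
head 544 ((531.2890014648438, 177.01016235351562), (42.85349655151367, 30.70016860961914), 12.921244621276855) 0.07029799355680769
ears 142 [0.53261357 0.1770056  0.056     ] 125.91639021028442 ((539.6410522460938, 182.47740173339844), (30.096160888671875, 47.82584762573242), 36.6420783996582)
scene fork 328 [0.5358 0.1776 0.1618] -166.8 n [0.15934084 0.16431477]
scene sock 250 [ 0.5908 -0.1899  0.1285] 175.8 n [0.12185432 0.13217336]
side fork 200 [0.5288 0.1768 0.1611] -167.5 n [0.1587314  0.16303562]
side sock 228 [ 0.5861 -0.1909  0.1289] 175.8 n [0.12664113 0.13063893]
```

View pics/f.png

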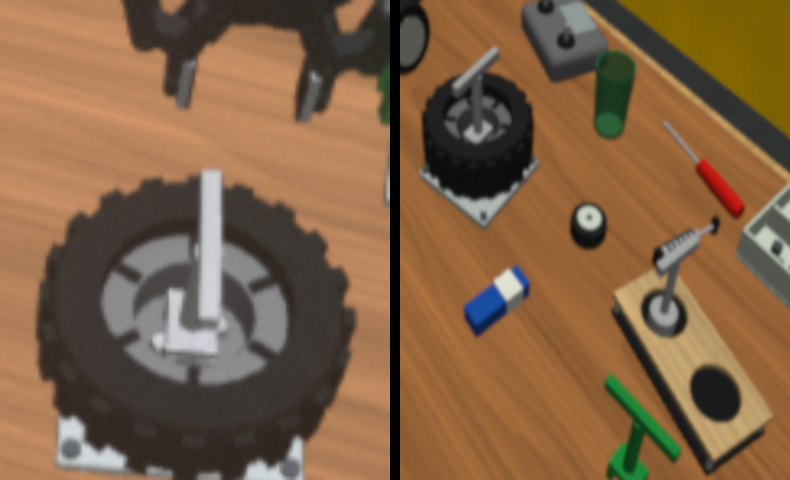

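View pics/w7.png

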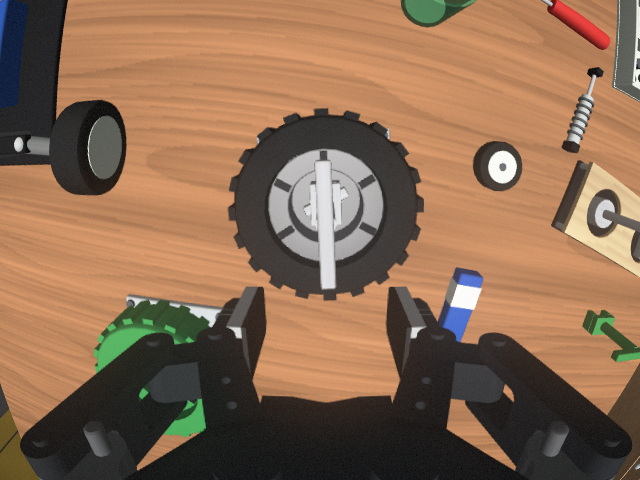

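The bar is level at z 0.162, and bar and head are centred within 1 mm of the nut. The ears turned about 60° clockwise, the socket wrench is unmoved and the gripper is free. Handing in.

```bash
python3 -c "
from plant import bot
print(bot.close_job()); print(bot.state()['clock'])"
```

```text
the job is handed in; nothing more can be done
None
the job is handed in; nothing more can be done
```

I set the grey fork wrench over the ears of the nut in the black wheel and turned the nut clockwise to its stop. I then let go and handed the job in at about 14 s of the 48 s allowed.

- **Stop reached:** the wrist torque rose 0.05 → 0.30 → 0.92 N m in the last turning steps, against 0.12 N m friction. The ears turned about 60° clockwise. The nut's starting angle can't be seen, so 60° fits a stop at 1.15 rad only if it started near 0.1 rad. The ear reading after release was rough, because only the ear ends showed beside the fork.
- **Fork wrench:** its bar top is at z 0.162 m, the seated height. The head is within 1 mm of the nut's axis and the bar is level.
- **Socket wrench:** it is still in its hole, shifted less than about 1 mm within measuring noise.
- **Everything else:** the gripper is about 14 cm above where it let go, with no contact force beyond sensor noise. The green look-alikes were not touched. No check failed.

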